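# Close the recipe-card tray by tucking its flap under the lip

## Task

Close the recipe-card tray: with closed fingertips fold its sprung plywood flap over onto the cards, then, while keeping it pressed down, push it by its ridge all the way towards the steel lip so that its edge is tucked beneath the lip and stays shut when you let go. Only push and press: do not pinch or lift anything, leave the tray about where it stands, and do not disturb the things around it.

Things in the scene. Friction and masses are not known exactly. Their poses are not given: they have to be found in the camera images.
- tray: Low wooden recipe-card tray, 152 (its x) by 124 (its y) mm, side walls 31 mm high, 0.9 kg, standing loose on the worktop and filled with a stack of white cards. Origin: centre of its underside. Its +x axis points from the hinge end (x = -65 mm) to the end with the steel lip (x = +76 mm); z is up. The hinge end is the one nearer the robot. At the hinge end two wooden cheeks stand 43 mm high at y = +-58 mm.
- hinge_line (a point): Middle of the flap's hinge axis, at (-65, 0, 34.5) mm in the tray's frame; the axis runs along the tray's y.
- lip_edge (a point): Middle of the near lower edge of the steel lip, at (54, 0, 43) mm in the tray's frame. The lip is a flat steel strip, 110 mm wide along y, top at 46 mm, underside 43 mm above the worktop, reaching from x = 54 mm to the wooden end wall, the near face of which is at x = 68 mm. The closed flap's top is at 37 mm: 6 mm clear below the lip.
- hinge_pin (a joint): Flap angle, rad: 0 = folded flat over the cards (stop), 1.57 = standing upright, 2.1 = leaning back away from the lip (stop). A spring with friction pulls it towards about 1.5; it takes about 0.15 N m to hold it flat, and a flap let go before it is tucked springs up again.
- flap (a joint): How far the flap has slid out on its slotted hinge straps, along its own length away from the hinge, m: 0 = drawn back (its edge then swings down 7 mm clear of the lip), 0.016 = stop, fully tucked with 9 mm of its edge beneath the lip. Friction about 1.2 N; no spring, so it stays where it is left, but a finger that drags back over the face pulls it back out.
- flap_edge (a point): Middle of the flap's free edge, half-way through its thickness. The flap is a plywood plate 98 mm wide and 5 mm thick; its free edge lies 112 mm from the hinge axis when drawn back. Site axes: x along the flap away from the hinge, z out of its outer face (up when folded flat; towards the robot when upright).
- ridge_foot (a point): Foot of the finger ridge on the flap's outer face, in the middle of the side that faces the hinge, 84 mm from the hinge axis when drawn back. The ridge runs across the flap, 70 mm long, 7 mm thick, and stands 8.5 mm proud of the face: push on it to slide the flap. Same axes as flap_edge.
- mill_a: Salt or pepper shaker with grey cap, 44 mm across, 90 mm tall; bystander, leave alone. Origin: centre of its underside.
- mill_b: The other shaker, 44 mm across, 90 mm tall; bystander, leave alone. Origin: centre of its underside.
- tin: Food tin, 75 mm across, 58 mm tall; bystander, leave alone. Origin: centre of its underside.
- garlic: Garlic bulb, 50 mm; bystander, leave alone. Origin: centre of its underside.
- jar: Spice jar with red cap, 45 mm across, 106 mm tall, beyond the lip; bystander, leave alone. Origin: centre of its underside.
- spoon: Small measuring spoon, 36x101x17 mm, lying; bystander, leave alone. Origin: centre of its underside.

How it is judged:
By the outcome, as a careful person would: the job done as asked, in the order asked, and still so for the second after the job is handed in, with the robot touching nothing.
It also fails if it takes over 42 s, if anything falls off the work surface, if the arm or the gripper's body presses on something with over 40 N, if the wrist force passes 120 N, or if a joint passes its speed limit or range.

## Robot

A 6-joint arm with a two-finger parallel gripper is mounted at the origin on a cart in front of the work surface, level with it; the furniture and walls round the work are solid. World frame = base frame: x ahead of the robot, y to its left, z up, the work surface at z = 0. Lengths are in m, angles in rad, forces in N, time in s.
With the tool pointing down it reaches from about 0.275 to 0.825 m from the base axis. Payload 4.9 kg.
Tool frame: the origin (TCP) lies where the fingers leave the gripper's body, on its centre line; the fingertips stand 73 mm ahead of it and the grasp point (between the pads) lies env.grasp_offset ahead of it (env.grasp_offset is the distance from the TCP to the grasp point, in m); z points along the fingers, y is the line along which they close (so a half turn about z gives the same grasp; the last joint's range is limited). The gripper opens to 85 mm and grips with 20 to 120 N. Pads are 22 mm wide; open, the fingers measure 114 mm over their backs; the gripper's body (76 mm by 85 mm) begins 54 mm behind the grasp point. The pads swing forward as they close: fully open they stand 13 mm farther back than shut.
Start: joints at [-1.447, 0.326, -0.193, 1.052, 0, 1.437], TCP at [0.14, -0.532, 0.304] pointing down, gripper open.
Joint ranges: [-2.65, 2.65], [-0.97, 1.79], [-1.3, 1.35], [-1.93, 2.1], [-1.47, 1.37], [-3.14, 3.14]. Speed limits (rad/s): [2.57, 2.57, 3.14, 3.14, 3.14, 3.14].

## Interface

Orientations are given as [roll, pitch, yaw] about the fixed x, y, z axes, in that order (R = Rz(yaw) Ry(pitch) Rx(roll)).
In Python, from bench import env gives the robot as it stands. Calls block until the motion is done:
- env.move_ptp(position, orientation): joint-space move of the TCP to a pose.
- env.servo_line(position, max_speed=0.15, rot=None, stop_force=None): straight line of the TCP; rot=None keeps the orientation; max_speed is the mean speed in m/s. With stop_force (N) it stops when the force on the tool has changed by that much, and returns True; else False.
- env.movej(angles): joint-space move.
- env.gripper_to(opening, f_grip=None): finger opening in m; f_grip is the grip in N (None keeps the last); returns when the fingers have stopped.
- env.sleep(seconds).
- env.inverse_kinematics(position, orientation): joint angles nearest the present ones, or None.
- env.capture(name): name is "scene" or "top" or "wrist"; returns (picture, depth): 384x512x3 uint8, red, green, blue; 384x512 float32, m along the optical axis (not along the pixel's ray), 0 where there is no reading.
- env.camera_info(name): a dict with "camera_matrix" (3x3 intrinsics, pixels), "distortion" ([k1, k2, p1, p2, k3] as OpenCV has them; the pictures are not rectified), "xyz" and "orientation" of the camera in the world. Camera axes: x right, y down, z forward; pixel columns grow to the right and rows downward; lengths in m; the calibration is good to about 2 mm. A picture is of the moment at which its call begins: read the wrist's pose just before it. camera_info takes no time and is no camera call; for the wrist camera it gives the pose at the moment of the call.
A pose or a line that the arm cannot do raises env.IKError and nothing moves.
- env.sign_off(): hands the job in; it is judged then, once.
Readings, each from a call of its own:
- env.read_time(): time.
- env.read_joint_positions(): joint angles.
- env.read_joint_vel(): joint speeds.
- env.read_joint_torque(): joint torques, N m.
- env.read_eef_pos(): TCP position.
- env.read_ee_rot(): TCP orientation.
- env.read_force(): force on the tool from outside, world axes, zero at the start.
- env.read_ft_torque(): the same for the moment, N m.
- env.read_gripper_width(): finger opening in m.
- env.read_grip_force(): force on a finger pad.
Only numpy, scipy, OpenCV 4.12 (cv2) and the standard library are available. Lean on these libraries where they do the work, as an engineer would, in place of code of your own. Each camera call takes 0.05 s, during which the arm holds its last target. There are 200 camera calls.

## Working session

There is one attempt and no reset: what is moved stays moved. The work goes in short steps, each a Python script; the robot and the scene stay as the last script left them, time stands still between calls to the robot, and variables do not carry over. Pictures are saved under pics/ and viewed, at most 10 in all, crops included, and the job is handed in when it is done.

```bash
mkdir -p pics; ls
python3 - <<'E'
from bench import env
import cv2,numpy as np
for n in("scene","top"):
    p,d=env.capture(n); cv2.imwrite(f"pics/{n}0.png",p[...,::-1]); np.savez(f"{n}0.npz",p=p,d=d)
    print(n,env.camera_info(n))
print(env.grasp_offset,env.read_time(),env.read_ee_rot())
E
```

```text
pics
scene {'camera_matrix': array([[491.38845543,   0.        , 251.06181107],
       [  0.        , 491.38845543, 189.2134672 ],
       [  0.        ,   0.        ,   1.        ]]), 'distortion': array([-0.10630874,  0.        ,  0.        ,  0.        ,  0.        ]), 'xyz': array([0.17215352, 0.62245399, 0.79635752]), 'orientation': array([-2.34517195, -0.00987569, -2.58317489])}
top {'camera_matrix': array([[414.8797116 ,   0.        , 251.54598827],
       [  0.        , 414.8797116 , 193.73061949],
       [  0.        ,   0.        ,   1.        ]]), 'distortion': array([-0.03608336,  0.        ,  0.        ,  0.        ,  0.        ]), 'xyz': array([0.44943413, 0.00837471, 0.91710885]), 'orientation': array([-2.98865113, -0.02745678, -1.55141974])}
0.0539 0.1 [-3.14005636e+00 -1.95571319e-04  2.57789785e-01]
```

View pics/scene0.png

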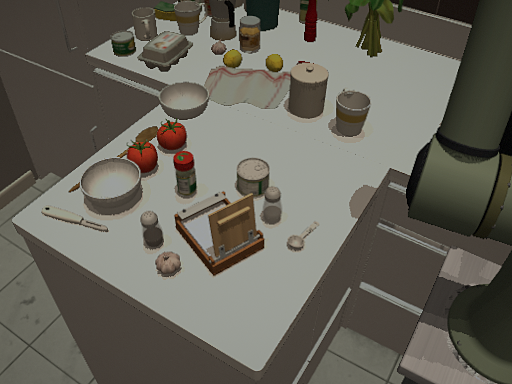

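View pics/top0.png

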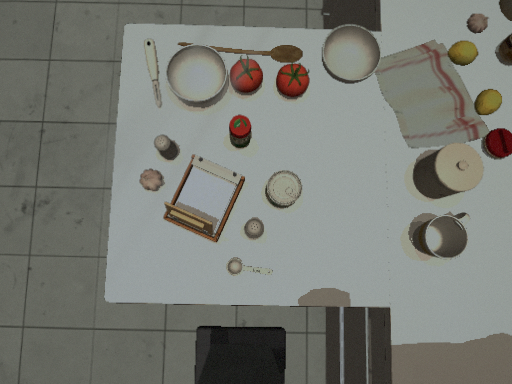

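The scene view shows the tray at about (220,232) with its flap upright. In the top view the tray is at (205,198), lip end up at (218,170) and hinge end at (190,222). mill_b is at (254,228), the tin at (284,188), garlic at (150,180), the other mill at (163,145), the jar at (240,130) and the spoon at (248,267).

```bash
cat > h.py <<'E'
import numpy as np,cv2
from scipy.spatial.transform import Rotation as Rn
def rays(ci,uv):
    uv=np.asarray(uv,float).reshape(-1,1,2)
    n=cv2.undistortPoints(uv,ci["camera_matrix"],ci["distortion"]).reshape(-1,2)
    return np.c_[n,np.ones(len(n))]@Rn.from_euler("xyz",ci["orientation"]).as_matrix().T
def onplane(ci,uv,z):
    r=rays(ci,uv); c=ci["xyz"]; return c+r*((z-c[2])/r[:,2])[:,None]
def cloud(ci,d):
    h,w=d.shape; v,u=np.mgrid[:h,:w]
    r=rays(ci,np.c_[u.ravel(),v.ravel()])
    return (ci["xyz"]+r*d.reshape(-1,1)).reshape(h,w,3)
E
python3 - <<'E'
from bench import env
from h import *
ci=env.camera_info("top"); f=np.load("top0.npz"); p,d=f["p"],f["d"]
W=cloud(ci,d)
x0,y0,x1,y1=130,110,310,280
cv2.imwrite("pics/topc.png",cv2.resize(p[y0:y1,x0:x1,::-1],None,fx=4,fy=4,interpolation=cv2.INTER_CUBIC)[:600,:720])
print("table z",np.median(W[280:295,130:220,2]))
hsv=cv2.cvtColor(p,cv2.COLOR_RGB2HSV); Z=W[...,2]
m=np.zeros(d.shape,bool); m[140:250,155:250]=1
br=m&(hsv[...,1]>110)&(hsv[...,0]<25)
print("brown",br.sum(),np.percentile(Z[br],[5,25,50,75,95]).round(3))
for lo,hi in((.02,.038),(.04,.052),(.09,.16)):
    k=m&(Z>lo)&(Z<hi); P=W[k]; print(lo,k.sum(),cv2.minAreaRect(P[:,:2].astype(np.float32)),np.median(P,0).round(3))
for n,(u,v),z in(("millb",(254,228),.09),("milla",(163,145),.09),("tin",(284,188),.058),("garlic",(150,180),.03),("jar",(240,126),.106)):
    print(n,onplane(ci,[(u,v)],z).round(3),Z[v,u].round(3))
cs=env.camera_info("scene"); g=np.load("scene0.npz"); S=cloud(cs,g["d"]); hs=cv2.cvtColor(g["p"],cv2.COLOR_RGB2HSV)
k=np.zeros(S.shape[:2],bool); k[190:265,200:268]=1
k&=(hs[...,1]>90)&(S[...,2]>.055)&(S[...,2]<.2); P=S[k]
print("flap",k.sum(),np.median(P,0),P[:,2].max()); c=P-P.mean(0); w,V=np.linalg.eigh(c.T@c); print(V.T.round(3))
E
```

```text
table z 0.0003949447543128426
brown 848 [0.012 0.03  0.032 0.069 0.141]
0.02 2997 ((0.5953808426856995, 0.0956258699297905), (0.2247457653284073, 0.20424778759479523), 0.5446596741676331) [0.582 0.088 0.028]
0.04 727 ((0.5933213829994202, 0.09198790788650513), (0.2145567089319229, 0.19663649797439575), 1.7422139644622803) [0.636 0.068 0.046]
0.09 475 ((0.5809654593467712, 0.14427624642848969), (0.2131601721048355, 0.06313502043485641), 32.6431999206543) [0.525 0.109 0.128]
millb [[ 0.508 -0.018  0.09 ]] 0.087
milla [[0.674 0.171 0.09 ]] 0.088
tin [[ 0.596 -0.081  0.058]] 0.056
garlic [[0.612 0.207 0.03 ]] 0.042
jar [[0.713 0.015 0.106]] 0.108
flap 1667 [0.52331032 0.1145323  0.10535814] 0.14825749988362436
[[ 0.914 -0.382 -0.136]
 [-0.059  0.207 -0.977]
 [ 0.401  0.901  0.167]]
```

View pics/topc.png

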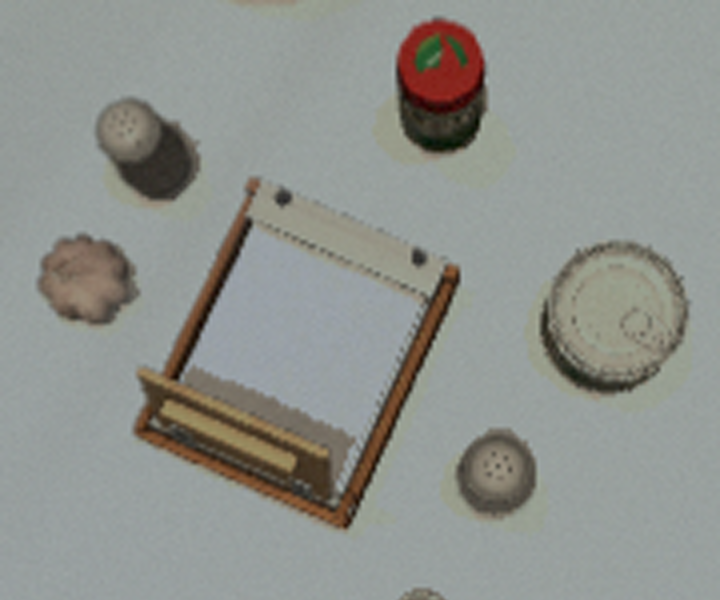

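The crop shows the tray corners at about (250,182), (455,270), (345,525) and (138,430), with the lip's near edge from (247,218) to (423,296). The ridge is on the near face of the flap, which stands nearly upright.

Run:
```python
from bench import env
from h import *
ci=env.camera_info("top")
f=lambda pts,z: onplane(ci,np.array(pts)/4-0.375/1+np.array([130,110]),z)
C=f([(250,182),(455,270)],.045); N=f([(345,525),(138,430)],.037)
print(C.round(4),N.round(4))
L=f([(247,218),(423,296)],.046); F=f([(258,178),(447,262)],.046)
print(L.round(4),F.round(4))
d=lambda a,b:np.linalg.norm(a-b)
print("sizes",d(C[0],C[1]),d(N[0],N[1]),d(C.mean(0),N.mean(0)),"lip",d(L[0],L[1]))
x=C.mean(0)-N.mean(0); y=C[0]-C[1]; print("yaw",np.degrees(np.arctan2(x[1],x[0])),np.degrees(np.arctan2(y[1],y[0]))-90)
y=L[0]-L[1]; print(np.degrees(np.arctan2(y[1],y[0]))-90)
# clouds: lip from depth both cams
T=cloud(ci,np.load("top0.npz")["d"]); cs=env.camera_info("scene"); S=cloud(cs,np.load("scene0.npz")["d"])
ctr=np.vstack([C,N]).mean(0)
for nm,W in(("top",T),("scene",S)):
    for yaw in (-24.5,):
        a=np.radians(yaw);R=np.array([[np.cos(a),-np.sin(a)],[np.sin(a),np.cos(a)]])
        q=(W[...,:2]-ctr[:2])@R; z=W[...,2]
        b=(abs(q[...,0])<.11)&(abs(q[...,1])<.085)
        k=b&(z>.015)&(z<.15)
        print(nm,"extent",np.percentile(q[k],[1,99],axis=0).round(4).tolist())
        k=b&(z>.041)&(z<.05)&(q[...,0]>.03); print(" lip",k.sum(),np.percentile(q[k],[2,50,98],axis=0).round(4).tolist(),np.median(z[k]))
        pc=q[k];
        k=b&(z>.06)&(z<.15)&(q[...,0]<0)
        print(" flap",k.sum(),[(zz,np.median(q[k&(abs(z-zz)<.005)],0).round(4).tolist()) for zz in(.07,.09,.11,.13,.145)])
print(ctr)
```

```text
[[0.6654 0.1166 0.045 ]
 [0.6199 0.0052 0.045 ]] [[0.4833 0.0601 0.037 ]
 [0.531  0.1712 0.037 ]]
[[0.6453 0.1172 0.046 ]
 [0.6052 0.0219 0.046 ]] [[0.6675 0.1122 0.046 ]
 [0.6239 0.0096 0.046 ]]
sizes 0.12028776086874836 0.12097248629885919 0.1463128626061391 lip 0.10338008560644422
yaw -22.006942779335034 -22.22659659753066
-22.848471014564396
top extent [[-0.0741, -0.0607], [0.0751, 0.0622]]
 lip 535 [[0.0545, -0.0526], [0.066, 0.0031], [0.0767, 0.0584]] 0.04646279383476137
 flap 545 [(0.07, [-0.0617, -0.0088]), (0.09, [-0.0578, -0.0396]), (0.11, [-0.0553, -0.0355]), (0.13, [-0.0573, 0.0001]), (0.145, [-0.0489, -0.0012])]
scene extent [[-0.0768, -0.0579], [0.0737, 0.0638]]
 lip 438 [[0.0532, -0.0524], [0.0648, 0.0053], [0.0765, 0.0601]] 0.045828525948722554
 flap 1679 [(0.07, [-0.0622, 0.0026]), (0.09, [-0.0589, 0.0014]), (0.11, [-0.0564, 0.0045]), (0.13, [-0.0538, 0.0001]), (0.145, [-0.0504, 0.0047])]
[0.57491531 0.08826403 0.041     ]
```

```bash
cat > t.py <<'E'
from bench import env
import numpy as np
YAW=np.radians(-22.3); C=np.array([.575,.088])
ex=np.array([np.cos(YAW),np.sin(YAW)])
def pose(x,z,t):
    """TCP pose putting the front lower fingertip corner at tray (x,z); t deg = tips leaning forward"""
    t=np.radians(t); s,c=np.sin(t),np.cos(t)
    px=x-.073*s-.011*c; pz=z+.073*c-.011*s
    return np.r_[C+ex*px,pz],[np.pi,-t,YAW]
def corner():
    """tray-frame x,z of that corner, from the reading"""
    from scipy.spatial.transform import Rotation as Rn
    p=env.read_eef_pos()+Rn.from_euler("xyz",env.read_ee_rot()).apply([.011,0,.073])
    d=p[:2]-C; return np.round([ex@d,d@[-ex[1],ex[0]],p[2]],4)
def face(th,r,o=0):
    th=np.radians(th); n=.0025+o
    return -.065+r*np.cos(th)-n*np.sin(th), .0345+r*np.sin(th)+n*np.cos(th)
def F():
    f=env.read_force(); return np.round([f[:2]@ex,f[:2]@[-ex[1],ex[0]],f[2]],2)
E
python3 - <<'E'
from t import *
P=[pose(-.12,.19,30),pose(-.115,.098,30)]
Q=[(t,pose(*face(t,r),k)) for t,r,k in((75,.060,28),(60,.060,20),(45,.059,12),(30,.058,4),(18,.057,-3),(8,.056,-8))]
for p in P+[q[1] for q in Q]: assert env.inverse_kinematics(*p) is not None,p
env.gripper_to(0.0,40)
env.move_ptp(*P[0]); print(env.read_time(),corner(),F())
env.servo_line(P[1][0],.12)
print(corner(),F())
for th,(p,o) in Q:
    s=env.servo_line(p,.06,rot=o,stop_force=25)
    print(th,s,round(env.read_time(),2),corner(),F())
    if s: break
import cv2
for n in("scene",): a,d=env.capture(n); cv2.imwrite(f"pics/{n}1.png",cv2.resize(a[130:300,130:330,::-1],None,fx=3,fy=3))
E
```

```text
4.125 [-1.197e-01 -1.000e-04  1.901e-01] [ 0.21 -0.23 -0.25]
[-0.1146  0.0002  0.0985] [-0.7  -0.55 -0.33]
75 False 6.28 [-0.0522 -0.0001  0.093 ] [-0.43 -0.66  0.05]
60 False 6.82 [-0.0374 -0.0002  0.0875] [-1.09 -0.01 -0.14]
45 False 7.33 [-0.0258 -0.0002  0.0776] [ 0.9  -0.62  0.18]
30 False 7.83 [-0.0166 -0.0001  0.0654] [-0.05  0.31  0.28]
18 False 8.26 [-0.0118  0.      0.0544] [-0.46  0.14  0.29]
8 False 8.62 [-0.0101  0.0001  0.0447] [ 0.57 -0.37  0.91]
```

View pics/scene1.png

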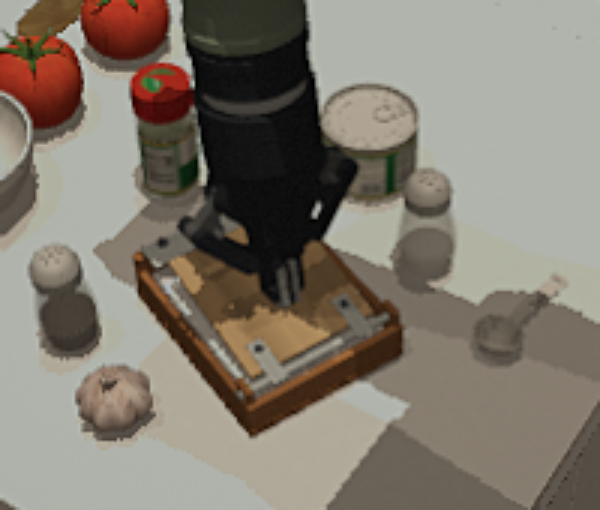

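The crop shows the flap folded nearly flat under the closed fingertips at (283,290). The neighbours are undisturbed, and the edge at (180,260) is just short of the lip. Next I press it down and push it by the ridge.

Run:
```python
from t import *
x,_,z=corner()
s=env.servo_line(pose(x,z-.015,-8)[0],.02,stop_force=9)
x,_,zc=corner(); print("press",s,corner(),F(),env.read_time())
if s:
    f0=F()
    for i in range(1,16):
        s=env.servo_line(pose(x+.004*i,zc-.001,-8)[0],.03,stop_force=12)
        env.sleep(.1); f=np.mean([F() for _ in range(5)],0).round(2); c=corner(); print(c,f,s)
        if s or f[0]-f0[0]<-5 or f[2]<2.5 or f[2]>30 or c[0]>.04: break
print(env.read_time())
import cv2
a,d=env.capture("scene"); cv2.imwrite("pics/scene2.png",cv2.resize(a[130:300,130:330,::-1],None,fx=3,fy=3))
```

```text
press True [-0.0093  0.0003  0.0348] [-0.97  0.11 10.3 ] 9.2333
[-0.0044  0.0002  0.0347] [-0.61 -0.52  9.99] False
[-0.0004  0.0002  0.0347] [ 0.86 -1.33  9.08] False
[0.0036 0.0002 0.0347] [-0.48 -1.62  8.98] False
[0.0066 0.0002 0.0345] [-0.63 -1.3   9.98] False
[0.0085 0.0001 0.0341] [-5.05 -0.25 11.3 ] False
[0.0118 0.0001 0.0339] [-6.65  0.03 11.27] False
11.5417
```

View pics/scene2.png

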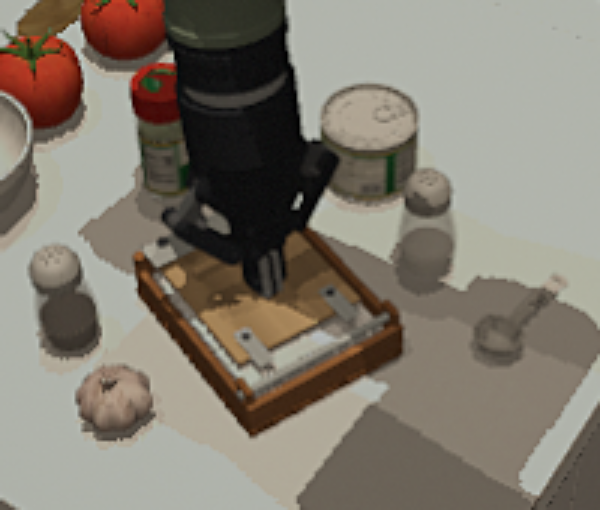

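The crop shows a white gap opening behind the flap at (285,360), so the flap has slid towards the lip, largely carried by face friction. The tray corner at (252,435) has not moved. I continue with lighter pressure until the ridge itself is pushed home.

Run:
```python
from t import *
mF=lambda: np.mean([F() for _ in range(5)],0).round(2)
x,_,z=corner()
x=.0147; zc=z-.001
zc=zc+.0
for k in range(8):
    f=mF()
    if f[2]<7: break
    zc+=.0005; env.servo_line(pose(x,zc,-8)[0],.01); env.sleep(.05)
print("light",mF(),corner(),zc)
for i in range(1,12):
    env.servo_line(pose(x+.003*i,zc,-8)[0],.03,stop_force=12)
    env.sleep(.1); f=mF(); c=corner(); print(c,f)
    if f[2]>8: zc+=.0004
    if f[2]<4.5: zc-=.0006
    if f[0]<-8 or f[2]<2 or c[0]>.042: break
print(env.read_time())
import cv2
for n in("scene","top"):
    a,d=env.capture(n); np.savez(n+"3.npz",p=a,d=d)
    if n=="scene": cv2.imwrite("pics/scene3.png",cv2.resize(a[130:300,130:330,::-1],None,fx=3,fy=3))
```

```text
light [-5.67  0.43  6.97] [0.0121 0.0001 0.0347] 0.035
[0.0155 0.     0.0347] [-3.82  0.59  6.57]
[ 0.0186 -0.      0.0346] [-4.52 -0.61  5.89]
[ 0.0217 -0.      0.0346] [-3.83  0.16  5.88]
[ 0.0248 -0.      0.0346] [-4.09  0.39  5.85]
[ 0.0279 -0.      0.0346] [-3.15 -1.42  5.35]
[ 0.031  -0.0001  0.0345] [-3.41 -0.03  5.58]
[ 0.0344 -0.0001  0.0346] [-3.97 -0.08  3.47]
[ 0.0356 -0.0001  0.0338] [-8.8   1.03  6.78]
15.5917
```

View pics/scene3.png

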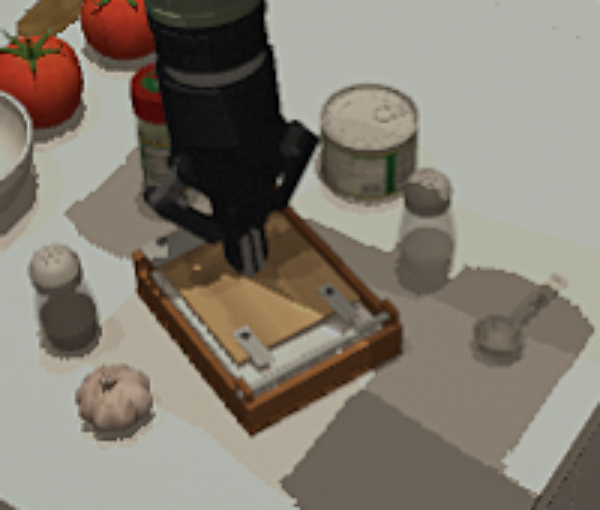

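The crop shows the fingertips at (250,270) against the ridge. The ridge stopped them at x = 35.6 mm against 35 mm expected when fully tucked, and the tray has not shifted. Now I lift straight off and check.

Run:
```python
from t import *
from h import *
x,_,z=corner()
env.servo_line(pose(.0375,.05,-8)[0],.02)
env.servo_line(pose(.0375,.13,-8)[0],.08)
print(F(),env.read_time())
env.servo_line(pose(-.06,.24,-8)[0],.15)
env.sleep(.3)
p,d=env.capture("scene"); W=cloud(env.camera_info("scene"),d)
cv2.imwrite("pics/scene4.png",cv2.resize(p[130:300,130:330,::-1],None,fx=3,fy=3))
q=W[...,:2]-C; X=q@ex; Y=q@np.array([-ex[1],ex[0]]); Z=W[...,2]
k=(abs(Y)<.045)&(abs(X)<.08)&(Z<.1)
for a in np.arange(-.07,.075,.01): 
    m=k&(abs(X-a)<.004); print(round(a,2),m.sum(),np.percentile(Z[m],[10,50,90]).round(4) if m.sum() else "")
```

```text
[0.49 0.12 0.09] 17.775
-0.07 227 [0.0055 0.0299 0.0368]
-0.06 99 [0.0225 0.0248 0.0376]
-0.05 171 [0.0253 0.0273 0.039 ]
-0.04 237 [0.0262 0.0368 0.04  ]
-0.03 137 [0.0368 0.039  0.0409]
-0.02 133 [0.0376 0.0392 0.0411]
-0.01 142 [0.0375 0.0395 0.0414]
0.0 130 [0.0383 0.0401 0.0422]
0.01 137 [0.0384 0.0407 0.0427]
0.02 130 [0.039  0.0412 0.0433]
0.03 129 [0.04   0.0417 0.0439]
0.04 139 [0.041  0.0475 0.0508]
0.05 100 [0.0411 0.0432 0.0452]
0.06 134 [0.043  0.0457 0.0474]
0.07 130 [0.0445 0.0463 0.0482]
```

View pics/scene4.png

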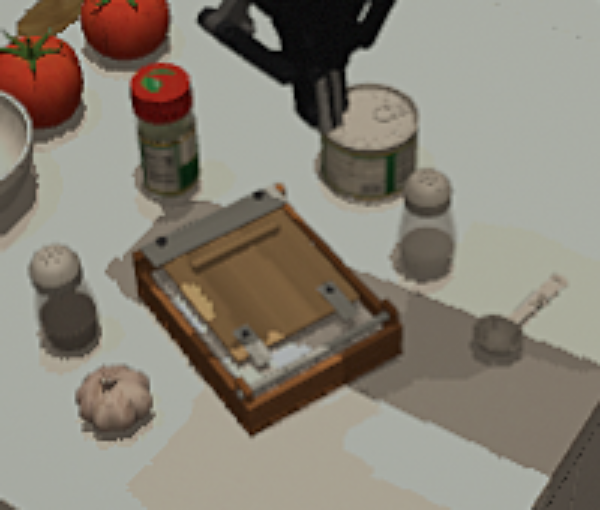

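The flap stays shut with its far edge under the lip at (215,230). The ridge is at tray x ≈ 40 mm, which is the fully tucked position. The tray and the things around it have not moved, and the robot is clear.

```bash
python3 -c "
from bench import env
print(env.sign_off(), env.read_time())"
```

```text
the job is handed in; nothing more can be done
the job is handed in; nothing more can be done
```

The tray is closed and handed in: the flap is folded over the cards and pushed by its ridge to the stop (face friction carried it most of the way), and it stayed shut under the lip when let go, with the tray and its neighbours unmoved.

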